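# Feel for the driver and lock the steel box

## Robot

A 6-joint arm with a two-finger parallel gripper is mounted at the origin on a cart in front of the work surface, level with it; the furniture and walls round the work are solid. World frame = base frame: x ahead of the robot, y to its left, z up, the work surface at z = 0. Lengths are in mm, angles in rad, forces in N, time in s.
With the tool pointing down it reaches from about 350 to 800 mm from the base axis. Payload 7.3 kg.
Tool frame: the origin (TCP) lies on the centre line of the jaws, within the pads' length; the fingertips stand 25 mm ahead of it and the grasp point (between the pads) lies 6 mm ahead of it; x points along the fingers, z is the direction in which the jaws open and shut, and the axes are right-handed (so a half turn about x gives the same grasp; the last joint's range is limited). The gripper opens to 85 mm and grips with 20 to 120 N. Pads are 22 mm wide; open, the fingers measure 114 mm over their backs; the gripper's body (76 mm by 85 mm) begins 54 mm behind the grasp point. The pads swing forward as they close: fully open they stand 13 mm farther back than shut.
Start: joints at [-1.383, 0.342, 1.524, -0, 1.275, -0.146], TCP at [172.031, -496.032, 256.322] pointing down, gripper open.
Joint ranges: [-2.53, 2.53], [-0.77, 2.02], [0.04, 2.7], [-1, 4.14], [0.28, 2.66], [-3.11, 3.11]. Speed limits (rad/s): [2.57, 2.57, 3.14, 3.14, 3.14, 3.14].

## Interface

Orientations are given as a unit quaternion [x, y, z, w].
In Python, from bench import manip gives the robot as it stands.
- The arm moves only by the tool arm_command, never from a script. Its argument "moves" is text: rows parted by semicolons, each of 7 numbers parted by spaces: the turn, a rotation vector about the tool's x, y, z scaled (see below), then the shift along the tool's x, y, z scaled (see below), then the gripper command: -1 is shut, 1 is fully open, values between are in proportion. In form: wx wy wz x y z gripper; .... A call has 1 to 5 rows; each row shifts and turns the pose as measured when the row begins, along the tool's axes as they then stand; what a row does not reach is not made up. The controller multiplies each number of a shift by 600 mm and each number of a turn by pi/2 rad. A row lasts 1/10 s, in which the tool goes at most 50 mm and 8.59 degrees, less where a joint would pass 70% of its speed; a pose out of reach is approached as far as the arm can. A call with a number of a shift or a turn outside -1 to 1 is refused whole. A call with a gripper value outside its range is refused whole. The fingers move at their own pace and stop on an object; "newtons" is the grip in N (left out, the last holds). Time passes only in rows, so rows that do not move let the fingers close. It gives the time, the measured TCP pose, the force and the opening at its end, in the units of the state.
- manip.read_state(): the state, without advancing time (a new reading comes with each control period).
- manip.camera(name): name is "side" or "top"; returns a dict with "color" (384x512x3 uint8, red, green, blue), "depth" (384x512 float32, mm along the optical axis (not along the pixel's ray), 0 where there is no reading), "fx", "fy", "cx", "cy" (pixels), "k1" (the pictures are not rectified: a ray, as slopes to the right and down, at radius r is drawn at 1 + k1 r^2 times it, then the intrinsics apply), "R" (3x3) and "t" (3): a world point X has camera coordinates R X + t. Camera axes: x right, y down, z forward; pixel columns grow to the right and rows downward; lengths in mm; the calibration is good to about 2 mm. A picture is of the moment at which its call begins.
- manip.job_done(): hands the job in, once; it reports no verdict.
The state is a dict: "time_s": time; "joint_pos": joint angles; "joint_velocities": joint speeds; "joint_efforts": joint torques, N m; "tool_pos": TCP position; "tcp_rot": TCP orientation; "contact_force": force on the tool from outside, world axes, zero at the start; "moment": the same for the moment, N m; "grip_width": opening from 0.0 (shut) to 1.0 (fully open).
Only numpy, scipy, OpenCV 4.12 (cv2) and the standard library are available. Lean on these libraries where they do the work, as an engineer would, in place of code of your own. Each camera call takes 0.05 s, during which the arm holds its last target. There are 200 camera calls.

## Task

Lock the grey steel box: take the T-handled key out of its holder block, put it into the lock in the middle of the lid and, pressing only lightly, turn it back and forth until you feel it drop fully home onto the hidden driver. Then turn it clockwise, seen from above, to the lock's stop, where its handle bar lines up with the two ribs on the lid, and leave it standing there fully home. Never force the key in the lock, and leave the things round about alone.

Things in the scene. Friction and masses are not known exactly. Their poses are not given: they have to be found in the camera images.
- lock_box: Closed grey steel box, fixed to the bench, 116 x 156 mm (its x, y), lid top 60 mm above its origin (centre of its underside), z up. The lock is in the middle of the lid. The key's angle below means that of the key's x axis from the box's x axis, counter-clockwise positive seen from above; a half turn makes no difference.
- lock_mouth (a point): Centre of the lock's mouth, level with the lid top; axes as the box's. The lock is a round upright well 22 mm wide, bevelled 3 mm at the mouth, with a flat steel ring (37 mm wide, 1.3 mm high) round it. A black rubber dust wiper 5 mm down hides the rest and gives no resistance. Contact force between the key and the box with its driver must stay below 35 N.
- driver_face (a point): Centre of the flat face of the turning driver that ends the well, 30 mm below the lid top; axes as the box's, NOT the driver's. A straight slot 6 mm wide, 10 mm deep crosses it, at a hidden key angle of 0.50 to 1.30 rad at the start; the key fits within about 0.11 rad. The driver turns with 0.06 N m friction, stays where left, and is not turned by a key that slips over its face.
- rib (a point): Top middle of one of two steel ribs on the lid, 20 x 4 mm, 2.3 mm high, 36 mm to either side of the lock along the box's x. Bar in line with the ribs (key angle 0) is locked: there the driver, turned clockwise by the engaged key, meets a hard stop.
- key_holder: Aluminium block 60 x 60 mm, 52 mm high, on a dark 84 x 84 x 6 mm foot, fixed to the bench; origin at the centre of its underside. The key stands upright in the 22 mm hole in its top.
- key: Steel T-handled key, 76 mm tall, about 140 g, loose; at the start upright in the holder, its disc on the holder's top. Origin at the centre of its lower end, z up along the shank, x along the handle bar. Round shank 20 mm wide from 7 to 43 mm up, disc 27 mm wide from 43 to 48 mm, neck 12 mm wide to 58 mm, handle bar above.
- key_tip (a point): Centre of the key's lower end, axes as the key's. The flat bit there is 18 mm (along x) x 4 mm and 7 mm long.
- key_shoulder (a point): Lower end of the round shank, 7 mm above the key's lower end. With the bit on the driver's face (not engaged) this is 37 mm above the bench; fully home it rests on the driver's face, 30 mm above the bench, and the disc is 6 mm above the lid.
- key_bar (a point): Centre of the dark handle bar, 64 mm (along the key's x) x 12 mm x 18 mm high, 67 mm above the key's lower end; to be gripped across its 12 mm thickness from above.
- specimen_a: Black round mounted specimen, 30 mm wide, 18 mm high, loose bystander; origin at its underside.
- specimen_b: Black round mounted specimen, 30 mm wide, 17 mm high, loose bystander; origin at its underside.
- dish: Small round dish, 60 mm wide, 14 mm high, loose bystander; origin at its underside.

How it is judged:
By the outcome, as a careful person would: the job done as asked, in the order asked, and still so for the second after the job is handed in, with the robot touching nothing.
It also fails if it takes over 64 s, if anything falls off the work surface, if the arm or the gripper's body presses on something with over 40 N, if the wrist force passes 120 N, or if a joint passes its speed limit or range.

## Working session

There is one attempt and no reset: what is moved stays moved. The work goes in short steps, Python scripts to look and compute and a tool call to move; the robot and the scene stay as the last step left them, time stands still between calls to the robot, and variables do not carry over. Pictures are saved under pics/ and viewed, about 8 in all and at most 12, crops included, and the job is handed in when it is done.

Besides the shell and the picture viewer there is one more tool, called after "Request:" as name(argument=value, ...) on one line, values as JSON. arm_command: Moves the arm, as the interface text tells. Its arguments: {"type":"object","properties":{"moves":{"type":"string"},"newtons":{"type":"number"}},"required":["moves"]}

```bash
mkdir -p pics; ls
python3 - <<'E'
from bench import manip
import cv2,numpy as np
s=manip.read_state(); print({k:np.round(v,3).tolist() for k,v in s.items()})
for n in("top","side"):
    c=manip.camera(n); np.savez(f"{n}0.npz",**c)
    cv2.imwrite(f"pics/{n}0.png",c["color"][:,:,::-1])
    print(n,c["fx"],c["fy"],c["cx"],c["cy"],c["k1"],np.round(c["R"],3).tolist(),np.round(c["t"],1), "C",np.round(-c["R"].T@c["t"],1))
E
```

```text
pics
{'time_s': 0.0, 'joint_pos': [-1.383, 0.343, 1.525, 0.0, 1.275, -0.146], 'joint_velocities': [-0.001, 0.001, 0.0, 0.001, 0.0, -0.001], 'joint_efforts': [0.002, -43.367, -24.601, 0.0, 0.008, -0.0], 'tool_pos': [171.951, -495.665, 255.627], 'tcp_rot': [0.41, 0.577, -0.41, 0.576], 'contact_force': [-0.299, -0.251, -0.603], 'moment': [-0.02, -0.053, -0.0], 'grip_width': 0.999}
top 353.10358164680497 353.10358164680497 255.32454091546444 188.2699672527146 -0.042164828597254546 [[0.012, -1.0, -0.007], [-0.996, -0.011, -0.086], [0.086, 0.008, -0.996]] [ 53.  580.9 865.7] C [503.8  52.5 912.8]
side 496.3402793740089 496.3402793740089 253.5614039837368 189.56787981474722 -0.14054388838413617 [[0.975, 0.223, -0.023], [0.1, -0.523, -0.847], [-0.201, 0.823, -0.532]] [-552.6   32.2 1081.1] C [ 752.4 -749.5  589.4]
```

View pics/top0.png

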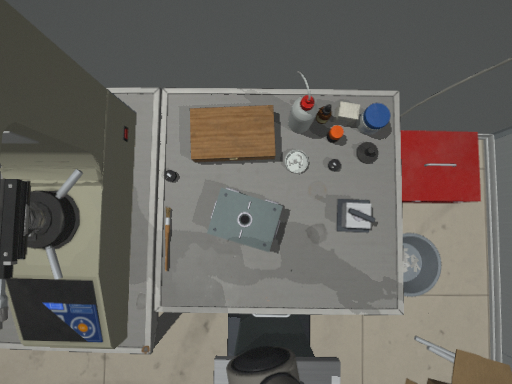

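View pics/side0.png

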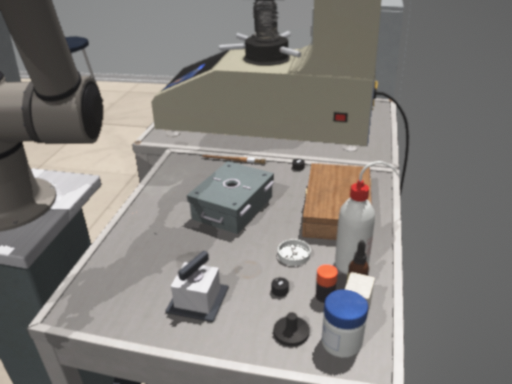

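Top view: box lid about (245,219) with its lock mouth at (245,219), holder at (356,215) with the key bar from (348,209) to (376,222). Next I'll make enlarged crops and the first mask-based measurements.

```bash
cat > h.py <<'E'
import numpy as np,cv2
from bench import manip
def load(n,i=0):
    return dict(np.load(f"{n}{i}.npz"))
def K(c): return np.array([[c["fx"],0,c["cx"]],[0,c["fy"],c["cy"]],[0,0,1.]],float), np.array([float(c["k1"]),0,0,0])
def cast(c,uv,z):
    k,d=K(c); p=cv2.undistortPoints(np.array(uv,float).reshape(-1,1,2),k,d).reshape(-1,2)
    r=np.c_[p,np.ones(len(p))]@c["R"]; C=-c["R"].T@c["t"]
    return C+r*((z-C[2])/r[:,2])[:,None]
def proj(c,X):
    k,d=K(c); return cv2.projectPoints(np.array(X,float).reshape(-1,1,3),cv2.Rodrigues(c["R"])[0],c["t"],k,d)[0].reshape(-1,2)
def crop(c,x,y,w,h,s):
    return cv2.resize(c["color"][y:y+h,x:x+w,::-1],None,fx=s,fy=s,interpolation=cv2.INTER_CUBIC)
E
python3 - <<'E'
from h import *
t,s=load("top"),load("side")
a=np.hstack([crop(t,200,180,90,75,4),crop(t,330,190,55,75,4)])
b=np.hstack([crop(s,185,160,95,75,4),crop(s,160,245,75,75,4)])[:, :a.shape[1]+200]
w=max(a.shape[1],b.shape[1]); p=lambda m:cv2.copyMakeBorder(m,0,0,0,w-m.shape[1],cv2.BORDER_CONSTANT)
cv2.imwrite("pics/crops.png",np.vstack([p(a),p(b)])); print(a.shape,b.shape)
for n,c in(("top",t),("side",s)):
    C=c["color"].astype(int); 
    print(n,[C[v,u].tolist() for u,v in ([(225,215),(245,219),(245,213),(356,206),(362,216),(345,205)] if n=="top" else [(215,190),(231,183),(200,280),(195,264),(190,305)])])
E
```

```text
(300, 580, 3) (300, 680, 3)
top [[112, 126, 123], [36, 36, 37], [169, 170, 175], [183, 186, 188], [77, 80, 86], [92, 94, 95]]
side [[144, 154, 155], [63, 65, 65], [182, 180, 183], [55, 57, 59], [127, 126, 128]]
```

View pics/crops.png

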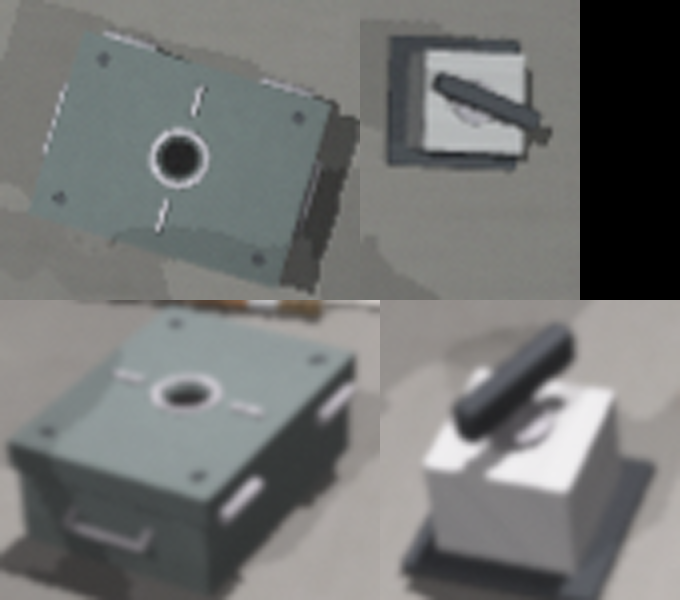

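Crops: ring centre at about (244.8,219.5) in the top view and (231,183.5) in the side view. The ribs run nearly along image vertical. The bar points about 20° off the holder's edge.

```bash
cat >> h.py <<'E'
def blob(c,x,y,w,h,f,s=4):
    """sub-pixel mask moments: returns contour (full-res px) of largest blob"""
    I=cv2.resize(c["color"][y:y+h,x:x+w],None,fx=s,fy=s,interpolation=cv2.INTER_CUBIC).astype(int)
    m=f(I).astype(np.uint8)
    cs=cv2.findContours(m,cv2.RETR_EXTERNAL,cv2.CHAIN_APPROX_NONE)[0]
    k=max(cs,key=cv2.contourArea)
    return (k.reshape(-1,2)+.5)/s-.5+[x,y]
def cen(p):
    M=cv2.moments(p.astype(np.float32).reshape(-1,1,2)); return np.array([M["m10"]/M["m00"],M["m01"]/M["m00"]])
E
python3 - <<'E'
from h import *
t,s=load("top"),load("side")
br=lambda th:(lambda I:I.mean(2)>th)
dk=lambda th:(lambda I:I.mean(2)<th)
for n,c,win in(("top",t,(235,209,20,21)),("side",s,(218,172,27,24))):
    k=blob(c,*win,br(150 if n=="top" else 178)); X=cast(c,k,61.3); e=cv2.fitEllipse(X[:,:2].astype(np.float32)); print(n,"ring",np.round(e,1).tolist() if 0 else e)
    k=blob(c,*win,dk(95)); X=cast(c,k,60); print(n,"hole",cv2.fitEllipse(X[:,:2].astype(np.float32)))
# ribs top
for nm,w in(("ribA",(245,199,9,12)),("ribB",(236,228,9,12))):
    k=blob(t,*w,br(150)); print(nm,cast(t,cen(k),62.3).round(1))
for nm,w in(("ribA",(211,175,11,8)),("ribB",(241,184,12,8))):
    k=blob(s,*w,br(178)); print("side",nm,cast(s,cen(k),62.3).round(1))
# lid
k=blob(t,200,180,95,75,lambda I:(I[:,:,1]-I[:,:,0]>6)&(I.mean(2)>70)); r=cv2.minAreaRect(cast(t,k,60)[:,:2].astype(np.float32)); print("lid",r)
# holder top
k=blob(t,335,190,45,45,br(165)); print("htop",cv2.minAreaRect(cast(t,k,52)[:,:2].astype(np.float32)),"depth",t["depth"][205,352:360])
uv=[(356,206)];
z=t["depth"][206,356]; kk,d=K(t); p=cv2.undistortPoints(np.array([[[356.,206]]]),kk,d)[0,0]; print("htop z",(t["R"].T@(np.r_[p,1]*z-t["t"])))
z=t["depth"][216,362];p=cv2.undistortPoints(np.array([[[362.,216]]]),kk,d)[0,0]; print("bar z",(t["R"].T@(np.r_[p,1]*z-t["t"])))
np.set_printoptions(linewidth=250)
print("side bar rows/gray");
S=s["color"].mean(2).astype(int); print(S[248:286:2,176:208])
T=t["color"].astype(int); print("top"); print(T.mean(2).astype(int)[204:228,344:382]); print((T[:,:,2]-T[:,:,0])[204:228,344:382])
E
```

```text
top ring ((502.4597473144531, 85.22113800048828), (35.45208740234375, 35.75297164916992), 105.36854553222656)
top hole ((502.73699951171875, 85.3238525390625), (24.09366798400879, 24.47694969177246), 5.565339088439941)
side ring ((512.0947875976562, 92.38594818115234), (10.21843147277832, 25.699527740478516), 30.36829948425293)
side hole ((502.5328674316406, 83.42252349853516), (14.675044059753418, 18.09648323059082), 119.14256286621094)
ribA [[536.7  75.2  62.3]]
ribB [[468.8  94.8  62.3]]Traceback (most recent call last):
  File "<stdin>", line 12, in <module>
  File "h.py", line 19, in blob
    k=max(cs,key=cv2.contourArea)
ValueError: max() iterable argument is empty
```

Run:
```python
from h import *
t,s=load("top"),load("side")
br=lambda th:(lambda I:I.mean(2)>th)
for th in(162,168,172):
    k=blob(s,218,172,27,24,br(th)); print(th,"side ring",cv2.fitEllipse(cast(s,k,61.3)[:,:2].astype(np.float32)))
k=blob(t,200,180,95,75,lambda I:(I[:,:,1]-I[:,:,0]>6)&(I.mean(2)>70)); print("lid",cv2.minAreaRect(cast(t,k,60)[:,:2].astype(np.float32)))
k=blob(t,335,190,45,45,br(165)); print("htop",cv2.minAreaRect(cast(t,k,52)[:,:2].astype(np.float32)))
kk,d=K(t)
for u,v in((356,206),(362,216),(358,214),(230,215)):
    p=cv2.undistortPoints(np.array([[[u,v]]],float),kk,d)[0,0]; print((u,v),t["R"].T@(np.r_[p,1]*t["depth"][v,u]-t["t"]))
np.set_printoptions(linewidth=250)
S=s["color"].mean(2).astype(int); print("side");print(S[248:286:2,176:208])
T=t["color"].astype(int); print("top"); print(T.mean(2).astype(int)[204:228,344:382]); print((T[:,:,2]-T[:,:,0])[206:228,358:382])
```

```text
162 side ring ((501.8876647949219, 85.7699203491211), (36.74350357055664, 39.11954879760742), 9.450900077819824)
168 side ring ((501.77490234375, 85.48217010498047), (35.28843688964844, 36.24823760986328), 170.4462890625)
172 side ring ((501.7322692871094, 85.43260192871094), (34.127498626708984, 35.27114486694336), 135.66197204589844)
lid ((502.3919677734375, 84.79414367675781), (156.76438903808594, 116.55195617675781), 73.8968505859375)
htop ((500.9629211425781, -190.82235717773438), (59.856990814208984, 32.63568878173828), 82.07544708251953)
(356, 206) [ 537.22495068 -185.83184028   54.90314639]
(362, 216) [ 512.76809249 -190.92923006   86.3832039 ]
(358, 214) [ 517.37474076 -182.16563475   84.31486505]
(230, 215) [511.91804034 119.87526449  58.37997379]
side
[[143 143 143 143 143 141 143 143 144 145 144 144 143 142 143 143 144 143 143 142 141 142 141 142 143 144 144 144 145 145 145 145]
 [144 144 142 142 141 141 141 141 143 142 142 142 141 141 142 142 142 143 142 140 139 138 137 139 139 135 131 127 128 132 136 144]
 [143 143 143 143 142 143 141 140 141 139 137 134 130 128 127 126
[... 6838 characters left out ...]
 6 -3 -5 -2 -4 -3 -3 -4]
 [ 7  6  6  6  4  3  4  4  7  8  8 11  9  9  9 10  7 -1 -4 -4 -3 -4 -5 -4]
 [ 8  6  4  3  4  2  3  2  3  3  5  7  8  8  9 10  5 -3 -5 -5 -5 -4 -5 -5]
 [ 4  4  3  3  4  2  3  3  4  4  3  2  5  6  7  8  2 -3 -3 -5 -3 -4 -6 -5]
 [ 3  3  5  3  1  4  3  4  3  5  4  2  1 -1  2  0 -1 -2 -2 -2 -4 -6 -4 -2]
 [ 4  5  4  3  3  3  3  3  4  4  5  4  2 -1 -3 -3 -2 -1 -3 -2 -4 -4 -2 -3]
 [ 3  3  4  2  2  1  3  3  4  3  4  3  2 -2 -4 -3 -3 -4 -3 -4 -3 -5 -3 -4]
 [ 5  3  3  3  4  3  4  3  3  4  5  3  2 -1 -3 -3 -4 -1 -3 -4 -5 -6 -3 -4]
 [ 3  4  4  3  4  4  4  3  3  3  5  5  2 -1 -4 -6 -4 -4 -4 -6 -6 -6 -5 -5]
 [ 4  5  4  5  2  4  3  4  3  4  4  4  0 -2 -4 -4 -6 -6 -4 -5 -6 -6 -6 -4]]
```

Run:
```python
from h import *
t,s=load("top"),load("side")
x,y,w,h,q=330,190,55,50,4
def hullmask(f):
    I=cv2.resize(t["color"][y:y+h,x:x+w],None,fx=q,fy=q,interpolation=cv2.INTER_CUBIC).astype(int); m=f(I)
    v,u=np.nonzero(m); return np.c_[u,v]
def px(P): return (np.asarray(P)+.5)/q-.5+[x,y]
P=hullmask(lambda I:I.mean(2)>150); r=cv2.minAreaRect(cast(t,px(P),52)[:,:2].astype(np.float32)); print("holder top",r)
k=blob(t,346,205,34,20,lambda I:(I[:,:,2]-I[:,:,0]>4.5)&(I.mean(2)<95)&(I.mean(2)>64))
print("bar top",cv2.minAreaRect(cast(t,k,85)[:,:2].astype(np.float32)), cast(t,cen(k),85))
k=blob(t,346,205,34,20,lambda I:(I[:,:,2]-I[:,:,0]>4.5)&(I.mean(2)<105))
print("bar all",cv2.minAreaRect(cast(t,k,80)[:,:2].astype(np.float32)), cast(t,cen(k),80))
k=blob(s,170,246,45,42,lambda I:(I.mean(2)<110)); print("side px",cen(k),cv2.minAreaRect(k.astype(np.float32)))
# predictions
for Z,X in(("m",[500,-197,76]),):
  print(proj(t,X),proj(s,X))
```

```text
holder top ((515.5086059570312, -192.0263214111328), (60.63432693481445, 59.138118743896484), 88.14043426513672)
bar top ((515.5762939453125, -189.67230224609375), (64.70832061767578, 12.850883483886719), 67.75817108154297) [[ 515.60601322 -191.03833994   85.        ]]
bar all ((515.783447265625, -191.15032958984375), (65.07920837402344, 14.306002616882324), 69.31356811523438) [[ 515.77674134 -191.10820486   80.        ]]
side px [193.44399884 267.22381791] ((195.3131866455078, 267.6926574707031), (17.68894386291504, 37.254642486572266), 48.75172805786133)
[[363.33053462 221.47286127]] [[183.21570534 266.05026458]]
```

```bash
cat >> h.py <<'E'
from scipy.spatial.transform import Rotation as Ro
def need(xyz=None,yaw=None):
    """remaining turn (units, tool axes) to reach: tool x down, tool z at world yaw; shift (mm and units) in present tool axes"""
    s=manip.read_state(); R=Ro.from_quat(s["tcp_rot"]); M=R.as_matrix()
    y=np.degrees(np.arctan2(M[1,2],M[0,2])); 
    print("t",round(s["time_s"],2),"pos",np.round(s["tool_pos"],2),"yawz",round(y,2),"xaxis",np.round(M[:,0],4),"F",np.round(s["contact_force"],2),"M",np.round(s["moment"],3),"g",round(s["grip_width"],4),"j",np.round(s["joint_pos"],3))
    if yaw is not None:
        z=np.array([np.cos(np.radians(yaw)),np.sin(np.radians(yaw)),0]);x=np.array([0,0,-1.]);D=np.c_[x,np.cross(z,x),z]
        rv=(R.inv()*Ro.from_matrix(D)).as_rotvec(); print("turn units",np.round(rv/(np.pi/2),4),"deg",np.round(np.degrees(rv),2)); 
    if xyz is not None:
        d=np.array(xyz)-s["tool_pos"]; print("shift now-axes units",np.round(M.T@d/600,4), "world mm",np.round(d,2))
        if yaw is not None: print("shift in turned axes units",np.round(D.T@d/600,4))
E
python3 - <<'E'
from h import *
need([515.6,-191.2,180],-21.8); need([515.6,-191.2,180],158.2)
E
```

```text
t 0.1 pos [ 171.95 -495.69  255.7 ] yawz -70.88 xaxis [-3.0e-04  1.4e-03 -1.0e+00] F [ 0.39 -0.38  0.28] M [0.042 0.006 0.025] g 0.9996 j [-1.383  0.343  1.525 -0.     1.275 -0.146]
turn units [-5.453e-01 -8.000e-04 -5.000e-04] deg [-4.908e+01 -7.000e-02 -4.000e-02]
shift now-axes units [ 0.1267  0.7074 -0.2917] world mm [343.65 304.49 -75.7 ]
shift in turned axes units [0.1262 0.6839 0.3433]
t 0.1 pos [ 171.95 -495.69  255.7 ] yawz -70.88 xaxis [-3.0e-04  1.4e-03 -1.0e+00] F [ 0.39 -0.38  0.28] M [0.042 0.006 0.025] g 0.9996 j [-1.383  0.343  1.525 -0.     1.275 -0.146]
turn units [ 1.4547e+00 -6.0000e-04  9.0000e-04] deg [ 1.3092e+02 -5.0000e-02  8.0000e-02]
shift now-axes units [ 0.1267  0.7074 -0.2917] world mm [343.65 304.49 -75.7 ]
shift in turned axes units [ 0.1262 -0.6839 -0.3433]
```

Request:
arm_command(moves="0.09 0 0 0.02 0 0 1", newtons=50)

```text
time_s: 0.2
tool_pos: [172.1, -496.3, 244.5]
tcp_rot: [0.45, 0.545, -0.45, 0.546]
contact_force: [-0.9, -0.5, -0.0]
grip_width: 1.001
```

Request:
arm_command(moves="-0.092 0 0 0 0 0 1;-0.092 0 0 0 0 0 1;-0.092 0 0 0 0 0 1;-0.092 0 0 0 0 0 1;-0.092 0 0 0 0 0 1")

```text
time_s: 0.7
tool_pos: [171.7, -494.2, 240.6]
tcp_rot: [0.226, 0.672, -0.221, 0.67]
contact_force: [0.1, 0.5, 0.2]
grip_width: 1.002
```

Request:
arm_command(moves="-0.092 0 0 0 0 0 1;-0.084 0 0 0 0 0 1;0 0 0 0 0.06 0.03 1;0 0 0 0 0.07 0.035 1;0 0 0 0 0.07 0.035 1")

```text
time_s: 1.2
tool_pos: [268.1, -402.8, 238.5]
tcp_rot: [0.13, 0.698, -0.123, 0.694]
contact_force: [-0.3, -1.1, 0.7]
grip_width: 1.007
```

Request:
arm_command(moves="0 0 0 0 0.07 0.035 1;0 0 0 0 0.07 0.035 1;0 0 0 0 0.07 0.035 1;0 0 0 0 0.07 0.035 1;0 0 0 0 0.07 0.035 1")

```text
time_s: 1.7
tool_pos: [445.1, -235.4, 238.5]
tcp_rot: [0.131, 0.698, -0.123, 0.693]
contact_force: [0.1, -0.6, 0.9]
grip_width: 0.999
```

```bash
python3 -c "
from h import *
need([515.6,-191.2,180],-21.8)"
```

```text
t 1.7 pos [ 445.12 -235.44  238.5 ] yawz -20.71 xaxis [-0.0049  0.0122 -0.9999] F [ 0.11 -0.58  0.92] M [-0.089 -0.035  0.019] g 0.9994 j [-0.643  0.324  1.603  0.007  1.226 -0.284]
turn units [ 0.0121 -0.0057 -0.0061] deg [ 1.09 -0.52 -0.55]
shift now-axes units [0.0978 0.1096 0.0847] world mm [ 70.48  44.24 -58.5 ]
shift in turned axes units [0.0975 0.1121 0.0817]
```

Request:
arm_command(moves="0.012 -0.0057 -0.006 0.02 0.055 0.042 1;0 0 0 0.03 0.055 0.04 1;0 0 0 0.03 0 0 1;0 0 0 0.01 0 0 1;0 0 0 0 0 0 1")

```text
time_s: 2.2
tool_pos: [520.9, -183.4, 181.9]
tcp_rot: [0.131, 0.695, -0.131, 0.695]
contact_force: [0.4, -0.2, -0.1]
grip_width: 1.0
```

Run:
```python
from h import *
need([515.6,-191.2,140],-21.8)
t=manip.camera("top"); s=manip.camera("side")
cv2.imwrite("pics/n1.png",np.hstack([crop(t,325,180,70,75,5),crop(s,150,200,84,75,5)]))
```

```text
t 2.2 pos [ 520.9  -183.44  181.89] yawz -21.34 xaxis [ 3.e-04  9.e-04 -1.e+00] F [ 0.43 -0.15 -0.05] M [-0.041  0.012 -0.047] g 1.0003 j [-4.780e-01  4.600e-01  1.558e+00  1.000e-03  1.124e+00 -1.060e-01]
turn units [ 0.0051 -0.0001 -0.0006] deg [ 0.46 -0.   -0.05]
shift now-axes units [ 0.0698 -0.0153 -0.0035] world mm [ -5.3   -7.76 -41.89]
shift in turned axes units [ 0.0698 -0.0153 -0.0034]
```

View pics/n1.png

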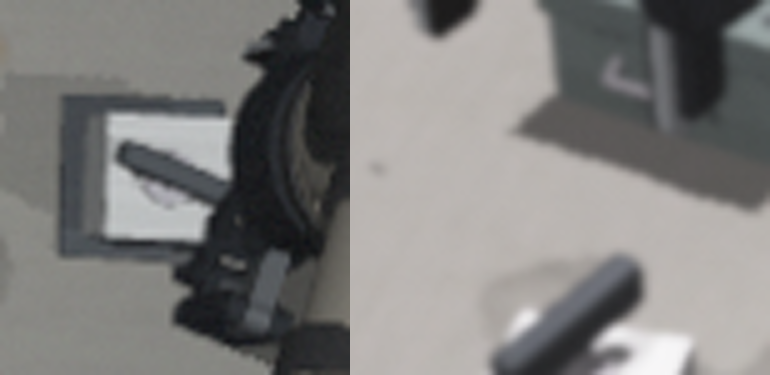

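The gripper hangs above the key, with its finger next to the bar in the top crop (230,190). I'll correct the residual and descend.

Request:
arm_command(moves="0.005 0 0 0.03 -0.0153 -0.0035 1;0 0 0 0.04 0 0 1;0 0 0 0.03 0 0 1;0 0 0 0 0 0 1")

```text
time_s: 2.7
tool_pos: [516.1, -196.8, 126.9]
tcp_rot: [0.135, 0.69, -0.137, 0.698]
contact_force: [0.1, -0.7, -0.0]
grip_width: 1.001
```

```bash
python3 -c "
from h import *
need([515.6,-191.2,86],-21.8)"
```

```text
t 2.7 pos [ 516.06 -196.84  126.87] yawz -22.2 xaxis [ 0.0103 -0.0051 -0.9999] F [ 0.05 -0.66 -0.01] M [ 0.056  0.005 -0.008] g 1.0011 j [-5.03e-01  5.20e-01  1.63e+00  1.00e-03  9.80e-01 -1.16e-01]
turn units [-0.0045  0.0073  0.0005] deg [-0.4   0.66  0.05]
shift now-axes units [ 0.0681  0.0085 -0.005 ] world mm [ -0.46   5.64 -40.87]
shift in turned axes units [ 0.0681  0.0084 -0.0042]
```

Request:
arm_command(moves="-0.0045 0.0073 0.0005 0.01 0.0085 -0.005 1;0 0 0 0.02 0 0 1;0 0 0 0.015 0 0 1;0 0 0 0 0 0 1")

```text
time_s: 3.1
tool_pos: [516.3, -192.5, 101.7]
tcp_rot: [0.134, 0.693, -0.135, 0.696]
contact_force: [0.6, -0.1, 0.5]
grip_width: 1.002
```

```bash
python3 -c "
from h import *
need([515.6,-191.2,86],-21.8)"
```

```text
t 3.1 pos [ 516.29 -192.51  101.7 ] yawz -21.89 xaxis [ 0.0044 -0.0025 -1.    ] F [ 0.64 -0.09  0.53] M [0.005 0.031 0.038] g 1.0019 j [-0.496  0.555  1.653 -0.     0.929 -0.114]
turn units [-0.001   0.0032  0.0004] deg [-0.09  0.29  0.04]
shift now-axes units [ 0.0261  0.0016 -0.002 ] world mm [ -0.69   1.31 -15.7 ]
shift in turned axes units [ 0.0262  0.0016 -0.0019]
```

Request:
arm_command(moves="-0.001 0.0032 0 0.01 0.0016 -0.002 1;0 0 0 0.012 0 0 1;0 0 0 0.005 0 0 1;0 0 0 0 0 0 1")

```text
time_s: 3.5
tool_pos: [515.9, -191.1, 84.4]
tcp_rot: [0.133, 0.694, -0.134, 0.694]
contact_force: [0.7, -0.3, 0.0]
grip_width: 0.997
```

```bash
python3 -c "
from h import *
need([515.6,-191.2,86],-21.8)"
```

```text
t 3.5 pos [ 515.91 -191.08   84.42] yawz -21.76 xaxis [-0.e+00 -8.e-04 -1.e+00] F [ 0.68 -0.31  0.02] M [0.01  0.02  0.046] g 0.997 j [-4.940e-01  5.800e-01  1.666e+00 -1.000e-03  8.960e-01 -1.130e-01]
turn units [0.0004 0.0002 0.0005] deg [0.04 0.02 0.04]
shift now-axes units [-0.0026 -0.0004 -0.0004] world mm [-0.31 -0.12  1.58]
shift in turned axes units [-0.0026 -0.0004 -0.0004]
```

Request:
arm_command(moves="0 0 0 -0.0026 0 0 0;0 0 0 0 0 0 -0.4;0 0 0 0 0 0 -0.6", newtons=25)

```text
time_s: 3.8
tool_pos: [516.1, -191.2, 86.4]
tcp_rot: [0.133, 0.694, -0.134, 0.695]
contact_force: [-0.3, -0.3, -0.1]
grip_width: 0.513
```

Request:
arm_command(moves="0 0 0 0 0 0 -0.75;0 0 0 0 0 0 -1;0 0 0 0 0 0 -1;0 0 0 0 0 0 -1")

```text
time_s: 4.2
tool_pos: [516.3, -191.3, 86.9]
tcp_rot: [0.133, 0.694, -0.134, 0.695]
contact_force: [0.1, 0.1, -0.1]
grip_width: 0.133
```

```bash
python3 -c "
from h import *
need([515.6,-191.2,86],-21.8)"
```

```text
t 4.2 pos [ 516.32 -191.31   86.89] yawz -21.76 xaxis [ 0.0013 -0.0016 -1.    ] F [ 0.14  0.09 -0.07] M [ 0.059  0.003 -0.064] g 0.1327 j [-4.940e-01  5.760e-01  1.663e+00 -1.000e-03  9.000e-01 -1.130e-01]
turn units [0.0004 0.0011 0.0006] deg [0.04 0.1  0.06]
shift now-axes units [ 0.0015 -0.0003 -0.0012] world mm [-0.72  0.11 -0.89]
shift in turned axes units [ 0.0015 -0.0003 -0.0012]
```

Request:
arm_command(moves="0 0 0 0 0 0 -1;0 0 0 0 0 0 -1", newtons=70)

```text
time_s: 4.4
tool_pos: [516.4, -191.3, 87.0]
tcp_rot: [0.133, 0.694, -0.134, 0.695]
contact_force: [-0.7, 0.4, 0.2]
grip_width: 0.125
```

Request:
arm_command(moves="0 0 0 -0.003 0 0 -1;0 0 0 -0.006 0 0 -1;0 0 0 -0.01 0 0 -1;0 0 0 -0.015 0 0 -1;0 0 0 -0.015 0 0 -1")

```text
time_s: 4.9
tool_pos: [515.5, -190.8, 117.0]
tcp_rot: [0.133, 0.695, -0.134, 0.694]
contact_force: [-0.3, -0.5, -1.6]
grip_width: 0.124
```

```bash
python3 -c "
from h import *
need([515.6,-191.2,165],-21.8)"
```

```text
t 4.9 pos [ 515.5  -190.85  117.05] yawz -21.77 xaxis [-0.0015 -0.     -1.    ] F [-0.31 -0.53 -1.62] M [ 0.021 -0.035 -0.024] g 0.1242 j [-4.940e-01  5.350e-01  1.637e+00 -1.000e-03  9.710e-01 -1.130e-01]
turn units [ 0.0004 -0.0009  0.0004] deg [ 0.03 -0.08  0.03]
shift now-axes units [-0.0799 -0.0005  0.0003] world mm [ 0.1  -0.35 47.95]
shift in turned axes units [-0.0799 -0.0005  0.0004]
```

Request:
arm_command(moves="0 0 0 -0.04 0 0 -1;0 0 0 -0.04 0 0 -1;0 0 0 0 0 0 -1")

```text
time_s: 5.2
tool_pos: [516.4, -191.3, 169.8]
tcp_rot: [0.133, 0.694, -0.134, 0.695]
contact_force: [-0.1, -1.2, -0.8]
grip_width: 0.124
```

```bash
python3 -c "
from h import *
need([502.2,85.3,170],-28.8)"
```

```text
t 5.2 pos [ 516.38 -191.28  169.8 ] yawz -21.77 xaxis [ 0.0019 -0.0019 -1.    ] F [-0.08 -1.2  -0.79] M [-0.013  0.006  0.005] g 0.1239 j [-4.94e-01  4.70e-01  1.58e+00 -1.00e-03  1.09e+00 -1.13e-01]
turn units [0.0781 0.0016 0.0006] deg [7.03 0.14 0.05]
shift now-axes units [-0.0012  0.4193 -0.1929] world mm [-1.4180e+01  2.7658e+02  2.0000e-01]
shift in turned axes units [-3.000e-04  3.926e-01 -2.428e-01]
```

Request:
arm_command(moves="0 0 0 0 0.04 -0.02 -1;0 0 0 0 0.06 -0.028 -1;0 0 0 0 0.065 -0.03 -1;0 0 0 0 0.065 -0.03 -1;0 0 0 0 0.065 -0.03 -1")

```text
time_s: 5.7
tool_pos: [505.0, 4.3, 168.1]
tcp_rot: [0.136, 0.692, -0.138, 0.695]
contact_force: [1.3, -0.0, -0.2]
grip_width: 0.124
```

Request:
arm_command(moves="0.04 0 0 0 0.04 -0.015 -1;0.038 0 0 0 0.03 -0.012 -1;0 0 0 0 0 0 -1;0 0 0 0 0 0 -1")

```text
time_s: 6.1
tool_pos: [504.4, 56.5, 166.1]
tcp_rot: [0.177, 0.684, -0.179, 0.685]
contact_force: [0.1, 0.7, -1.7]
grip_width: 0.122
```

```bash
python3 -c "
from h import *
need([502.2,85.3,170],-28.8)"
```

```text
t 6.1 pos [504.42  56.5  166.06] yawz -29.12 xaxis [ 6.0e-04 -3.1e-03 -1.0e+00] F [ 0.15  0.73 -1.65] M [0.028 0.012 0.069] g 0.1222 j [-0.038  0.404  1.702 -0.004  1.034  0.472]
turn units [-0.0036  0.0013  0.0016] deg [-0.32  0.12  0.14]
shift now-axes units [-0.0067  0.0401 -0.0266] world mm [-2.22 28.8   3.94]
shift in turned axes units [-0.0066  0.0403 -0.0264]
```

Request:
arm_command(moves="-0.0036 0.0013 0.0016 -0.0067 0.02 -0.0133 -1;0 0 0 0 0.02 -0.0133 -1;0 0 0 0 0 0 -1;0 0 0 0 0 0 -1")

```text
time_s: 6.5
tool_pos: [501.8, 85.5, 169.9]
tcp_rot: [0.176, 0.685, -0.176, 0.685]
contact_force: [0.4, 0.0, -0.2]
grip_width: 0.125
```

Run:
```python
from h import *
need([502.2,85.3,170],-28.8)
t=manip.camera("top"); s=manip.camera("side"); np.savez("side1.npz",**s); np.savez("top1.npz",**t)
a,b=crop(s,190,110,90,110,5),crop(t,205,165,80,100,5)
cv2.imwrite("pics/n2.png",np.hstack([a,cv2.copyMakeBorder(b,0,50,0,0,cv2.BORDER_CONSTANT)])[:,:800])
```

```text
t 6.5 pos [501.84  85.49 169.94] yawz -28.84 xaxis [-7.e-04  1.e-04 -1.e+00] F [ 0.45  0.04 -0.16] M [ 0.03  -0.024  0.014] g 0.1246 j [0.018 0.402 1.693 0.    1.047 0.521]
turn units [-0.0004 -0.0004  0.0002] deg [-0.04 -0.04  0.01]
shift now-axes units [-0.0001  0.      0.0007] world mm [ 0.36 -0.19  0.06]
shift in turned axes units [-0.0001  0.      0.0007]
```

View pics/n2.png

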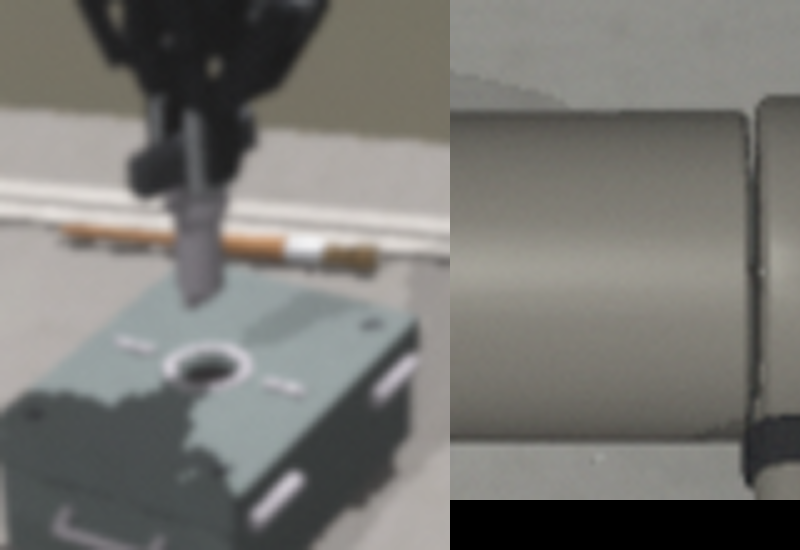

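Side view: the key hangs upright above the ring, with its shank centre at about (230,161) px and its tip near (230,170). I'll compare this with the projected TCP axis.

Run:
```python
from h import *
s=load("side",1)
for z in(92,99,106,113,120): print(z,proj(s,[501.84,85.49,z]).round(2))
print("side dir px/mm along view-right:",(proj(s,[502.84,85.49,106])-proj(s,[501.84,85.49,106])).round(2),(proj(s,[501.84,86.49,106])-proj(s,[501.84,85.49,106])).round(2))
np.set_printoptions(linewidth=220)
print(s["color"][150:173:2,220:242].astype(int).mean(2).astype(int))
k=blob(s,218,172,27,24,lambda I:I.mean(2)>168); print("ring px",cen(k),"proj",proj(s,[502.2,85.3,61.3]))
```

```text
92 [[230.5  169.58]]
99 [[230.34 166.56]]
106 [[230.17 163.52]]
113 [[230.01 160.46]]
120 [[229.84 157.37]]
side dir px/mm along view-right: [[0.48 0.04]] [[ 0.13 -0.24]]
[[171 173 152 118  97  87  85  88  93  95  94  92  92  92 100 136 179 198 201 201 201 198]
 [180 176 165 146 118  98  91  99 107 109 107 105 100 100 120 161 190 202 205 207 209 209]
 [212 213 216 205 169 122  97  97  99  99  98  96  94 110 147 180 193 195 191 187 184 184]
 [161 164 169 166 149 122 105 102 103 106 104 100  97 112 153 187 200 202 205 208 210 211]
 [113 118 114 111 110 112 116 119 117 115 111 104  98  98 109 124 131 135 139 143 147 149]
 [131 135 126 112 105 111 117 120 120 115 110 104  97  90  85  87  88  89  90  90  92  92]
 [168 169 166 158 144 128 120 120 118 115 111 105  96  93  95 105 111 111 111 105  94  87]
 [173 173 171 166 153 134 122 119 119 115 111 104  98  97 114 141 155 159 158 157 151 146]
 [168 165 161 158 149 135 123 119 118 114 109 104  98  95 113 141 155 157 158 157 157 159]
 [158 158 158 158 156 147 131 119 112 109 106 105 108 119 138 152 158 159 157 158 156 158]
 [158 159 158 159 158 152 137 117 103 106 118 130 143 152 157 158 159 158 158 159 157 157]
 [157 157 158 159 159 158 153 148 145 149 155 158 158 159 160 159 158 158 158 157 158 157]]
ring px [231.99409923 180.96094252] proj [[231.35507982 182.62589747]]
```

Request:
arm_command(moves="0 0 0 0.02 0.0008 0.0012 -1;0 0 0 0.012 0 0 -1;0 0 0 0 0 0 -1", newtons=50)

```text
time_s: 6.9
tool_pos: [502.7, 84.4, 148.8]
tcp_rot: [0.176, 0.685, -0.177, 0.684]
contact_force: [-0.6, 0.3, -1.4]
grip_width: 0.123
```

```bash
python3 -c "
from h import *
need([503,86,150],-28.8)"
```

```text
t 6.9 pos [502.68  84.44 148.8 ] yawz -28.93 xaxis [-1.1e-03 -1.0e-04 -1.0e+00] F [-0.64  0.29 -1.43] M [0.03  0.078 0.01 ] g 0.1225 j [ 0.016  0.43   1.716 -0.     0.996  0.521]
turn units [-0.0014 -0.0006  0.0004] deg [-0.13 -0.05  0.03]
shift now-axes units [-0.002   0.0025 -0.0008] world mm [0.32 1.56 1.2 ]
shift in turned axes units [-0.002   0.0025 -0.0008]
```

Request:
arm_command(moves="-0.001 -0.0006 0.0004 0.007 0.0025 -0.0008 -1;0 0 0 0.006 0 0 -1;0 0 0 0 0 0 -1")

```text
time_s: 7.2
tool_pos: [502.8, 85.8, 139.6]
tcp_rot: [0.176, 0.685, -0.176, 0.684]
contact_force: [0.3, 0.6, -0.9]
grip_width: 0.127
```

```bash
python3 -c "
from h import *
need([503,86,140],-28.8)"
```

```text
t 7.2 pos [502.8   85.77 139.6 ] yawz -28.87 xaxis [-0.0013 -0.     -1.    ] F [ 0.34  0.59 -0.88] M [ 0.012  0.062 -0.073] g 0.1269 j [0.019 0.443 1.725 0.    0.974 0.522]
turn units [-0.0008 -0.0007  0.0004] deg [-0.07 -0.06  0.04]
shift now-axes units [-0.0007  0.0005  0.0001] world mm [0.2  0.23 0.4 ]
shift in turned axes units [-0.0007  0.0005  0.0001]
```

Tip at about the lid's height. I'll lower it in small steps and watch the lateral force.

Request:
arm_command(moves="0 0 0 0.005 0 0 -1;0 0 0 0.004 0 0 -1;0 0 0 0 0 0 -1")

```text
time_s: 7.5
tool_pos: [503.0, 85.8, 134.0]
tcp_rot: [0.176, 0.685, -0.176, 0.685]
contact_force: [-0.8, -0.4, -1.1]
grip_width: 0.121
```

Request:
arm_command(moves="0 0 0 0.004 0 0 -1;0 0 0 0 0 0 -1")

```text
time_s: 7.7
tool_pos: [503.0, 85.8, 131.5]
tcp_rot: [0.176, 0.685, -0.176, 0.685]
contact_force: [0.6, 0.1, -0.3]
grip_width: 0.121
```

```bash
python3 -c "
from h import *
need([503,86,130],-28.8)"
```

```text
t 7.7 pos [503.04  85.83 131.5 ] yawz -28.85 xaxis [-4.e-04 -0.e+00 -1.e+00] F [ 0.64  0.05 -0.35] M [ 0.009 -0.038 -0.019] g 0.1208 j [ 0.019  0.454  1.734 -0.     0.954  0.522]
turn units [-0.0006 -0.0002  0.0002] deg [-0.05 -0.02  0.01]
shift now-axes units [ 0.0025  0.0002 -0.0002] world mm [-0.04  0.17 -1.5 ]
shift in turned axes units [ 0.0025  0.0002 -0.0002]
```

Request:
arm_command(moves="0 0 0 0.004 0 0 -1;0 0 0 0.001 0 0 -1")

```text
time_s: 7.9
tool_pos: [503.2, 85.8, 128.5]
tcp_rot: [0.176, 0.685, -0.176, 0.685]
contact_force: [-1.0, -0.1, -1.5]
grip_width: 0.127
```

Request:
arm_command(moves="0 0 0 0.004 0 0 -1;0 0 0 0.001 0 0 -1")

```text
time_s: 8.1
tool_pos: [503.2, 85.8, 125.3]
tcp_rot: [0.176, 0.685, -0.176, 0.685]
contact_force: [0.6, 0.7, -0.8]
grip_width: 0.123
```

```bash
python3 -c "
from h import *
need([503,86,125],-28.8)"
```

```text
t 8.1 pos [503.23  85.83 125.28] yawz -28.85 xaxis [ 3.e-04 -0.e+00 -1.e+00] F [ 0.58  0.7  -0.84] M [-0.049 -0.01   0.011] g 0.1226 j [ 0.019  0.463  1.741 -0.     0.938  0.522]
turn units [-0.0006  0.0001 -0.0001] deg [-0.05  0.01 -0.01]
shift now-axes units [ 0.0005  0.0001 -0.0005] world mm [-0.23  0.17 -0.28]
shift in turned axes units [ 0.0005  0.0001 -0.0005]
```

The shank is inside the straight part of the well with no contact force. I'll go on down towards the face, which the TCP should reach at about z=108.

Request:
arm_command(moves="0 0 0 0.004 0 0 -1;0 0 0 0.004 0 0 -1;0 0 0 0.001 0 0 -1")

```text
time_s: 8.4
tool_pos: [503.2, 85.8, 119.3]
tcp_rot: [0.176, 0.685, -0.176, 0.685]
contact_force: [-0.3, 0.1, -1.1]
grip_width: 0.122
```

Request:
arm_command(moves="0 0 0 0.004 0 0 -1;0 0 0 0.004 0 0 -1;0 0 0 0.001 0 0 -1")

```text
time_s: 8.7
tool_pos: [503.2, 85.8, 113.4]
tcp_rot: [0.176, 0.685, -0.176, 0.685]
contact_force: [-0.4, -0.3, -1.0]
grip_width: 0.126
```

```bash
python3 -c "
from h import *
need([503,86,110],-28.8)"
```

```text
t 8.7 pos [503.22  85.82 113.41] yawz -28.86 xaxis [ 1.e-04 -0.e+00 -1.e+00] F [-0.44 -0.35 -0.99] M [0.03  0.002 0.005] g 0.1261 j [ 0.019  0.48   1.752 -0.     0.909  0.522]
turn units [-0.0006  0.0001 -0.    ] deg [-0.06  0.01 -0.  ]
shift now-axes units [ 0.0057  0.0001 -0.0005] world mm [-0.22  0.18 -3.41]
shift in turned axes units [ 0.0057  0.0001 -0.0005]
```

Request:
arm_command(moves="0 0 0 0.004 0 0 -1;0 0 0 0.002 0 0 -1")

```text
time_s: 8.9
tool_pos: [503.3, 85.8, 109.6]
tcp_rot: [0.176, 0.685, -0.176, 0.685]
contact_force: [-0.0, 0.6, -1.5]
grip_width: 0.122
```

Request:
arm_command(moves="0 0 0 0.002 0 0 -1;0 0 0 0.001 0 0 -1")

```text
time_s: 9.1
tool_pos: [503.2, 85.8, 107.5]
tcp_rot: [0.176, 0.685, -0.176, 0.685]
contact_force: [0.1, -0.8, -0.3]
grip_width: 0.124
```

Request:
arm_command(moves="0 0 0 0.0015 0 0 -1")

```text
time_s: 9.2
tool_pos: [503.3, 85.8, 106.6]
tcp_rot: [0.176, 0.685, -0.176, 0.685]
contact_force: [0.2, 1.2, -0.8]
grip_width: 0.125
```

Request:
arm_command(moves="0 0 0 0.0015 0 0 -1")

```text
time_s: 9.3
tool_pos: [503.4, 85.8, 105.7]
tcp_rot: [0.176, 0.685, -0.176, 0.685]
contact_force: [-0.3, -0.1, -0.7]
grip_width: 0.123
```

Request:
arm_command(moves="0 0 0 0.0015 0 0 -1")

```text
time_s: 9.4
tool_pos: [503.4, 85.9, 104.8]
tcp_rot: [0.176, 0.685, -0.176, 0.685]
contact_force: [-1.6, -0.2, -0.2]
grip_width: 0.129
```

Request:
arm_command(moves="0 0 0 0.0015 0 0 -1")

```text
time_s: 9.5
tool_pos: [503.4, 85.9, 103.8]
tcp_rot: [0.176, 0.685, -0.176, 0.685]
contact_force: [0.2, 0.5, -0.3]
grip_width: 0.123
```

Run:
```python
from h import *
need([503,86,110],-28.8)
s=manip.camera("side"); np.savez("side2.npz",**s)
print("disc bottom z=TCP-78+43 ->",[ (z,proj(s,[503.2,85.8,z]).round(1).tolist()) for z in(61.3,68.8,73.8,84,102)])
cv2.imwrite("pics/n3.png",crop(s,195,130,75,65,8))
```

```text
t 9.5 pos [503.38  85.87 103.84] yawz -28.86 xaxis [ 5.e-04  1.e-04 -1.e+00] F [ 0.21  0.47 -0.29] M [ 0.042  0.09  -0.01 ] g 0.1226 j [0.019 0.494 1.761 0.    0.885 0.522]
turn units [-0.0006  0.0003 -0.0002] deg [-0.06  0.03 -0.02]
shift now-axes units [-0.0103 -0.0001 -0.0007] world mm [-0.38  0.13  6.16]
shift in turned axes units [-0.0103 -0.0001 -0.0007]
disc bottom z=TCP-78+43 -> [(61.3, [[231.9, 182.5]]), (68.8, [[231.7, 179.4]]), (73.8, [[231.6, 177.3]]), (84, [[231.4, 173.0]]), (102, [[231.0, 165.2]])]
```

View pics/n3.png

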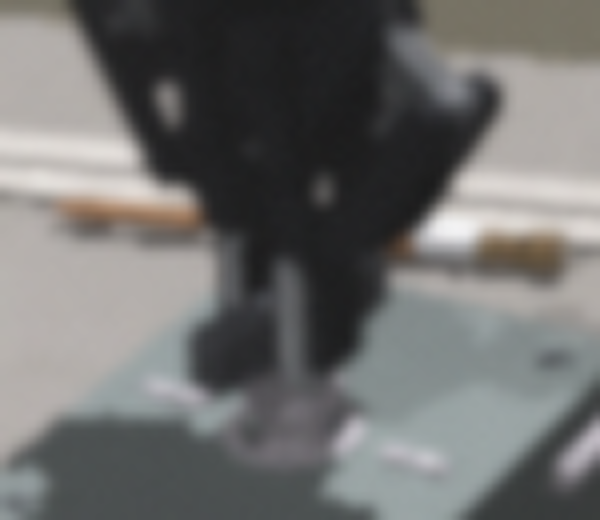

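Side view: the disc sits just above the ring, centred on it at about (231,181) px. The key is upright and deeper than the face height, so the bit may already be in the slot. I'll continue gently until I feel contact.

Request:
arm_command(moves="0 0 0 0.0015 0 0 -1")

```text
time_s: 9.65
tool_pos: [503.4, 85.9, 102.9]
tcp_rot: [0.176, 0.685, -0.176, 0.685]
contact_force: [1.0, 0.9, -1.4]
grip_width: 0.127
```

Request:
arm_command(moves="0 0 0 0.0015 0 0 -1")

```text
time_s: 9.75
tool_pos: [503.4, 85.9, 101.9]
tcp_rot: [0.176, 0.685, -0.176, 0.685]
contact_force: [-0.4, 0.6, -1.1]
grip_width: 0.126
```

Request:
arm_command(moves="0 0 0 0.0015 0 0 -1")

```text
time_s: 9.85
tool_pos: [503.4, 85.9, 101.0]
tcp_rot: [0.176, 0.685, -0.176, 0.685]
contact_force: [-0.8, -0.4, 0.3]
grip_width: 0.126
```

Request:
arm_command(moves="0 0 0 0.0012 0 0 -1")

```text
time_s: 9.95
tool_pos: [503.6, 86.0, 100.9]
tcp_rot: [0.176, 0.684, -0.176, 0.685]
contact_force: [-3.0, 0.1, 11.6]
grip_width: 0.126
```

Contact came at exactly the predicted home height (TCP 101.0, against 108 for the bare face), so the bit is in the slot. Now I'll relieve the press and turn clockwise in small steps, watching force and moment.

Request:
arm_command(moves="0 0 0 -0.0003 0 0 -1;0.03 0 0 0 0 0 -1")

```text
time_s: 10.15
tool_pos: [503.4, 86.0, 101.1]
tcp_rot: [0.193, 0.68, -0.192, 0.681]
contact_force: [0.1, -0.1, -1.5]
grip_width: 0.122
```

Request:
arm_command(moves="0.03 0 0 0.0002 0 0 -1;0.03 0 0 0.0002 0 0 -1")

```text
time_s: 10.35
tool_pos: [503.6, 85.9, 101.0]
tcp_rot: [0.226, 0.67, -0.225, 0.671]
contact_force: [-0.8, -0.3, 3.3]
grip_width: 0.123
```

```bash
python3 -c "
from h import *
need([503.3,85.6,101],-106.1)"
```

```text
t 10.35 pos [503.64  85.89 100.96] yawz -37.21 xaxis [ 0.0017  0.     -1.    ] F [-0.78 -0.31  3.27] M [-0.034  0.216  0.064] g 0.1229 j [ 0.019  0.499  1.764 -0.     0.877  0.668]
turn units [ 7.655e-01  4.000e-04 -1.100e-03] deg [ 6.889e+01  3.000e-02 -1.000e-01]
shift now-axes units [-0.0001 -0.0007 -0.0002] world mm [-0.34 -0.29  0.04]
shift in turned axes units [-0.0001 -0.0004  0.0006]
```

Vertical moment is 0.06 N m, matching the driver's friction. Continuing.

Request:
arm_command(moves="0.05 0 -0.001 0 -0.0003 -0.0002 -1;0.05 0 0 0 0 0 -1;0.05 0 0 0.0001 0 0 -1")

```text
time_s: 10.65
tool_pos: [503.7, 85.9, 101.0]
tcp_rot: [0.305, 0.637, -0.306, 0.638]
contact_force: [0.6, -0.4, 1.3]
grip_width: 0.126
```

Request:
arm_command(moves="0.05 0 0 0 0 0 -1;0.05 0 0 0.0001 0 0 -1;0.05 0 0 0 0 0 -1")

```text
time_s: 10.95
tool_pos: [503.8, 85.6, 101.0]
tcp_rot: [0.381, 0.595, -0.381, 0.596]
contact_force: [-1.1, -0.4, 0.1]
grip_width: 0.127
```

```bash
python3 -c "
from h import *
need([503.3,85.6,101],-106.1)"
```

```text
t 10.95 pos [503.82  85.63 100.97] yawz -65.24 xaxis [ 0.0018 -0.0019 -1.    ] F [-1.15 -0.37  0.12] M [-0.046  0.093  0.081] g 0.1266 j [ 0.019  0.499  1.764 -0.003  0.877  1.16 ]
turn units [ 0.454   0.0013 -0.0011] deg [40.86  0.12 -0.09]
shift now-axes units [-0.     -0.0008 -0.0003] world mm [-0.52 -0.03  0.03]
shift in turned axes units [-0.     -0.0008  0.0003]
```

Request:
arm_command(moves="0.05 0.0013 -0.001 0 -0.0004 -0.0002 -1;0.05 0 0 0.0002 0 0 -1;0.05 0 0 0 0 0 -1")

```text
time_s: 11.25
tool_pos: [504.0, 85.3, 101.0]
tcp_rot: [0.451, 0.544, -0.451, 0.545]
contact_force: [-1.0, 0.2, 0.5]
grip_width: 0.119
```

Request:
arm_command(moves="0.05 0 0 0 0 0 -1;0.05 0 0 0.0002 0 0 -1;0.05 0 0 0 0 0 -1")

```text
time_s: 11.55
tool_pos: [504.1, 85.0, 101.0]
tcp_rot: [-0.514, -0.485, 0.515, -0.486]
contact_force: [-1.4, -0.1, 0.3]
grip_width: 0.121
```

```bash
python3 -c "
from h import *
need([503.3,85.6,101],-106.1)"
```

```text
t 11.55 pos [504.06  84.98 100.99] yawz -93.31 xaxis [ 7.e-04 -2.e-03 -1.e+00] F [-1.44 -0.05  0.26] M [-0.066  0.096  0.057] g 0.1205 j [ 0.018  0.499  1.762 -0.003  0.879  1.648]
turn units [ 0.1421  0.0012 -0.0007] deg [12.79  0.11 -0.06]
shift now-axes units [-0.     -0.0013 -0.001 ] world mm [-0.76  0.62  0.01]
shift in turned axes units [-0.     -0.0015 -0.0006]
```

Request:
arm_command(moves="0.04 0.0012 -0.0007 0 -0.0004 0 -1;0.03 0 0 0.0002 0 0 -1;0.02 0 0 0 0 0 -1")

```text
time_s: 11.85
tool_pos: [504.1, 84.6, 101.0]
tcp_rot: [-0.549, -0.446, 0.549, -0.446]
contact_force: [0.2, -0.4, 0.3]
grip_width: 0.125
```

```bash
python3 -c "
from h import *
need([504,85,101],-106.1)"
```

```text
t 11.85 pos [504.07  84.64 101.  ] yawz -101.8 xaxis [ 5.e-04 -7.e-04 -1.e+00] F [ 0.17 -0.38  0.28] M [-0.02   0.204  0.038] g 0.1252 j [ 1.700e-02  4.990e-01  1.763e+00 -1.000e-03  8.790e-01  1.794e+00]
turn units [ 0.0477  0.0003 -0.0004] deg [ 4.3   0.03 -0.04]
shift now-axes units [-0.     -0.0002 -0.0006] world mm [-0.07  0.36 -0.  ]
shift in turned axes units [ 0.     -0.0003 -0.0005]
```

Request:
arm_command(moves="0.014 0 0 0 0 0 -1;0.014 0 0 0.0002 0 0 -1")

```text
time_s: 12.05
tool_pos: [504.1, 84.6, 101.0]
tcp_rot: [-0.559, -0.433, 0.559, -0.434]
contact_force: [-0.8, -0.8, 1.9]
grip_width: 0.125
```

```bash
python3 -c "
from h import *
need([504,85,101],-106.1)"
```

```text
t 12.05 pos [504.08  84.62 100.98] yawz -104.45 xaxis [ 5.e-04 -8.e-04 -1.e+00] F [-0.84 -0.77  1.94] M [-0.061  0.226  0.083] g 0.1245 j [ 1.700e-02  4.990e-01  1.763e+00 -1.000e-03  8.790e-01  1.840e+00]
turn units [ 0.0184  0.0004 -0.0005] deg [ 1.65  0.04 -0.04]
shift now-axes units [-0.     -0.0003 -0.0006] world mm [-0.08  0.38  0.02]
shift in turned axes units [-0.     -0.0003 -0.0006]
```

Request:
arm_command(moves="0.008 0 0 0 0 0 -1")

```text
time_s: 12.15
tool_pos: [504.0, 84.6, 101.0]
tcp_rot: [-0.562, -0.429, 0.562, -0.43]
contact_force: [-1.0, -0.3, 0.7]
grip_width: 0.124
```

```bash
python3 -c "
from h import *
need([504,85,101],-106.1)"
```

```text
t 12.15 pos [504.04  84.58 101.  ] yawz -105.22 xaxis [ 5.e-04 -9.e-04 -1.e+00] F [-1.   -0.26  0.7 ] M [-0.011  0.09   0.049] g 0.1242 j [ 1.700e-02  4.990e-01  1.763e+00 -1.000e-03  8.790e-01  1.854e+00]
turn units [ 0.0098  0.0005 -0.0005] deg [ 0.88  0.04 -0.04]
shift now-axes units [ 0.     -0.0002 -0.0007] world mm [-0.04  0.42 -0.  ]
shift in turned axes units [ 0.     -0.0003 -0.0006]
```

Request:
arm_command(moves="0.007 0 0 0 0 0 -1")

```text
time_s: 12.25
tool_pos: [504.0, 84.6, 101.0]
tcp_rot: [-0.564, -0.426, 0.564, -0.426]
contact_force: [-1.0, 0.2, 0.8]
grip_width: 0.124
```

```bash
python3 -c "
from h import *
need([504,85,101],-106.1)"
```

```text
t 12.25 pos [504.01  84.59 100.97] yawz -105.89 xaxis [ 4.e-04 -9.e-04 -1.e+00] F [-0.98  0.19  0.83] M [-0.029  0.144  0.058] g 0.124 j [ 1.700e-02  4.990e-01  1.763e+00 -1.000e-03  8.790e-01  1.866e+00]
turn units [ 0.0024  0.0005 -0.0004] deg [ 0.21  0.04 -0.04]
shift now-axes units [-0.     -0.0002 -0.0007] world mm [-0.01  0.41  0.03]
shift in turned axes units [-0.     -0.0002 -0.0007]
```

Request:
arm_command(moves="0.007 0 0 0 0 0 -1")

```text
time_s: 12.35
tool_pos: [504.0, 84.6, 101.0]
tcp_rot: [-0.567, -0.422, 0.567, -0.423]
contact_force: [-1.2, -0.2, 0.6]
grip_width: 0.126
```

```bash
python3 -c "
from h import *
need(None,-106.1)"
```

```text
t 12.35 pos [504.02  84.57 100.97] yawz -106.55 xaxis [ 5.e-04 -1.e-03 -1.e+00] F [-1.24 -0.18  0.6 ] M [-0.063  0.163  0.114] g 0.1259 j [ 1.700e-02  4.990e-01  1.763e+00 -1.000e-03  8.790e-01  1.877e+00]
turn units [-0.005   0.0005 -0.0005] deg [-0.45  0.05 -0.04]
```

Request:
arm_command(moves="0.007 0 0 0 0 0 -1")

```text
time_s: 12.45
tool_pos: [504.0, 84.6, 101.0]
tcp_rot: [-0.569, -0.419, 0.569, -0.42]
contact_force: [-1.0, 0.6, 1.5]
grip_width: 0.124
```

```bash
python3 -c "
from h import *
need(None,-106.1)"
```

```text
t 12.45 pos [504.04  84.57 100.99] yawz -107.23 xaxis [ 5.e-04 -1.e-03 -1.e+00] F [-0.97  0.55  1.53] M [-0.01   0.216  0.033] g 0.1243 j [ 1.700e-02  4.990e-01  1.763e+00 -1.000e-03  8.790e-01  1.889e+00]
turn units [-0.0126  0.0005 -0.0005] deg [-1.13  0.04 -0.04]
```

Request:
arm_command(moves="0.007 0 0 0 0 0 -1")

```text
time_s: 12.55
tool_pos: [504.1, 84.5, 101.0]
tcp_rot: [-0.572, -0.416, 0.572, -0.416]
contact_force: [-0.9, -0.3, 1.3]
grip_width: 0.123
```

```bash
python3 -c "
from h import *
need(None,-106.1)"
```

```text
t 12.55 pos [504.05  84.54 100.99] yawz -107.91 xaxis [ 5.e-04 -1.e-03 -1.e+00] F [-0.92 -0.3   1.34] M [-0.018  0.201  0.067] g 0.1229 j [ 1.700e-02  4.990e-01  1.763e+00 -1.000e-03  8.790e-01  1.901e+00]
turn units [-0.0201  0.0005 -0.0005] deg [-1.81  0.05 -0.05]
```

Request:
arm_command(moves="0.007 0 0 0 0 0 -1")

```text
time_s: 12.65
tool_pos: [504.0, 84.5, 101.0]
tcp_rot: [-0.574, -0.412, 0.574, -0.413]
contact_force: [-0.4, -0.2, 0.0]
grip_width: 0.12
```

```bash
python3 -c "
from h import *
need(None,-106.1)"
```

```text
t 12.65 pos [504.03  84.52 101.01] yawz -108.59 xaxis [ 5.0e-04 -1.1e-03 -1.0e+00] F [-0.43 -0.17  0.04] M [-0.061  0.137  0.089] g 0.12 j [ 1.700e-02  4.990e-01  1.763e+00 -1.000e-03  8.790e-01  1.913e+00]
turn units [-0.0277  0.0006 -0.0005] deg [-2.49  0.05 -0.05]
```

Request:
arm_command(moves="0.007 0 0 0 0 0 -1")

```text
time_s: 12.75
tool_pos: [504.0, 84.5, 101.0]
tcp_rot: [-0.577, -0.409, 0.577, -0.41]
contact_force: [-0.4, 0.0, 0.4]
grip_width: 0.126
```

```bash
python3 -c "
from h import *
need(None,-106.1)"
```

```text
t 12.75 pos [504.04  84.52 101.01] yawz -109.27 xaxis [ 5.0e-04 -1.1e-03 -1.0e+00] F [-0.38  0.01  0.38] M [-0.057  0.154  0.107] g 0.1264 j [ 1.700e-02  4.990e-01  1.763e+00 -1.000e-03  8.790e-01  1.925e+00]
turn units [-0.0353  0.0006 -0.0005] deg [-3.17  0.05 -0.05]
```

Request:
arm_command(moves="0.008 0 0 0 0 0 -1")

```text
time_s: 12.85
tool_pos: [504.0, 84.5, 101.0]
tcp_rot: [-0.579, -0.405, 0.579, -0.406]
contact_force: [-1.3, -0.1, 2.1]
grip_width: 0.128
```

```bash
python3 -c "
from h import *
need(None,-106.1)"
```

```text
t 12.85 pos [504.03  84.52 100.99] yawz -110.04 xaxis [ 5.0e-04 -1.1e-03 -1.0e+00] F [-1.31 -0.14  2.14] M [-0.022  0.125  0.198] g 0.1276 j [ 1.700e-02  4.990e-01  1.763e+00 -1.000e-03  8.790e-01  1.938e+00]
turn units [-0.0438  0.0006 -0.0005] deg [-3.94  0.05 -0.05]
```

Request:
arm_command(moves="0.008 0 0 0 0 0 -1")

```text
time_s: 12.95
tool_pos: [504.0, 84.5, 101.0]
tcp_rot: [-0.582, -0.401, 0.582, -0.402]
contact_force: [-0.8, 0.0, 1.2]
grip_width: 0.125
```

```bash
python3 -c "
from h import *
need(None,-106.1)"
```

```text
t 12.95 pos [504.03  84.52 101.  ] yawz -110.81 xaxis [ 5.0e-04 -1.2e-03 -1.0e+00] F [-0.83  0.01  1.22] M [-0.031  0.173  0.273] g 0.1249 j [ 0.017  0.499  1.763 -0.002  0.879  1.952]
turn units [-0.0523  0.0007 -0.0006] deg [-4.71  0.06 -0.05]
```

Request:
arm_command(moves="0.008 0 0 0 0 0 -1")

```text
time_s: 13.05
tool_pos: [504.0, 84.5, 101.0]
tcp_rot: [-0.585, -0.397, 0.585, -0.398]
contact_force: [-1.2, -0.3, 0.5]
grip_width: 0.129
```

```bash
python3 -c "
from h import *
need(None,-106.1)"
```

```text
t 13.05 pos [504.01  84.49 100.98] yawz -111.57 xaxis [ 4.0e-04 -1.4e-03 -1.0e+00] F [-1.19 -0.28  0.47] M [-0.05   0.146  0.304] g 0.129 j [ 0.017  0.499  1.763 -0.002  0.879  1.965]
turn units [-0.0608  0.0007 -0.0005] deg [-5.47  0.07 -0.05]
```

The moment has risen to 0.3 N m, so the key is against the lock's stop. I'll relieve the twist, then open the gripper in place, reading the state first.

Request:
arm_command(moves="-0.014 0 0 0 0 0 -1")

```text
time_s: 13.15
tool_pos: [504.0, 84.5, 101.0]
tcp_rot: [-0.58, -0.404, 0.58, -0.405]
contact_force: [0.6, 0.4, 0.7]
grip_width: 0.124
```

```bash
python3 -c "
from h import *
need(None,-106.1)"
```

```text
t 13.15 pos [504.04  84.52 100.99] yawz -110.3 xaxis [ 5.0e-04 -1.3e-03 -1.0e+00] F [0.62 0.43 0.73] M [-0.057  0.184  0.149] g 0.1242 j [ 0.017  0.499  1.763 -0.002  0.879  1.943]
turn units [-0.0467  0.0007 -0.0006] deg [-4.2   0.06 -0.05]
```

Request:
arm_command(moves="0 0 0 0 0 0 -1", newtons=20)

```text
time_s: 13.25
tool_pos: [504.0, 84.5, 101.0]
tcp_rot: [-0.58, -0.404, 0.58, -0.405]
contact_force: [-0.9, 0.2, 1.9]
grip_width: 0.124
```

```bash
python3 -c "
from h import *
need(None,-106.1)"
```

```text
t 13.25 pos [504.02  84.51 101.  ] yawz -110.24 xaxis [ 5.0e-04 -1.3e-03 -1.0e+00] F [-0.85  0.24  1.9 ] M [-0.027  0.171  0.245] g 0.1239 j [ 0.017  0.499  1.763 -0.002  0.879  1.942]
turn units [-0.046   0.0007 -0.0005] deg [-4.14  0.06 -0.05]
```

Request:
arm_command(moves="0 0 0 0 0 0 -0.6;0 0 0 0 0 0 -0.4;0 0 0 0 0 0 0;0 0 0 0 0 0 0.2")

```text
time_s: 13.65
tool_pos: [504.4, 84.6, 100.9]
tcp_rot: [0.58, 0.404, -0.58, 0.405]
contact_force: [-0.1, -0.9, -0.5]
grip_width: 0.601
```

Request:
arm_command(moves="0 0 0 -0.02 0 0 0.2;0 0 0 -0.05 0 0 0.2;0 0 0 -0.08 0 0 0.2;0 0 0 -0.08 0 0 0.2;0 0 0 0 0 0 0.2")

```text
time_s: 14.15
tool_pos: [503.8, 84.7, 246.2]
tcp_rot: [-0.58, -0.404, 0.581, -0.404]
contact_force: [0.2, 1.3, 0.6]
grip_width: 0.6
```

Run:
```python
from h import *
need(None,-109)
s=manip.camera("side"); np.savez("side3.npz",**s)
cv2.imwrite("pics/n4.png",crop(s,180,135,100,75,7))
```

```text
t 14.15 pos [503.84  84.69 246.17] yawz -110.32 xaxis [-2.e-04 -7.e-04 -1.e+00] F [0.19 1.29 0.55] M [ 0.026 -0.029  0.056] g 0.6003 j [ 1.700e-02  3.250e-01  1.578e+00 -1.000e-03  1.238e+00  1.942e+00]
turn units [-0.0146  0.0005 -0.    ] deg [-1.32  0.04 -0.  ]
```

View pics/n4.png

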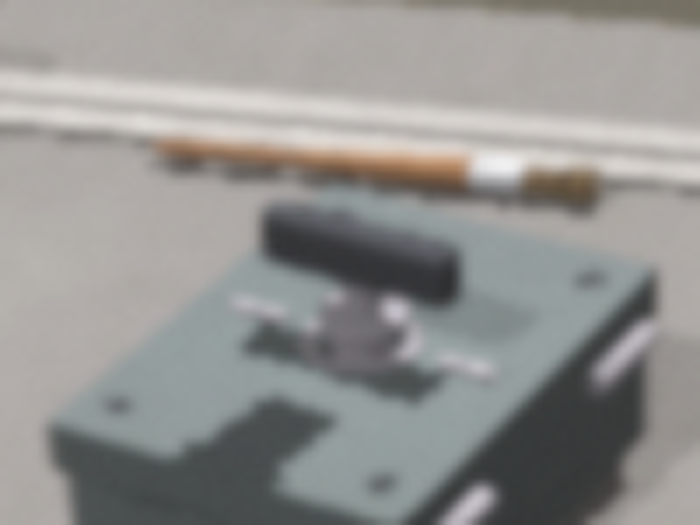

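The key stands upright and low in the lock with its bar nearly along the ribs: bar from (265,225) to (457,280), ribs at (258,305) and (468,366). I'll move clear and measure from the top view.

Request:
arm_command(moves="0 0 0 0 0 0.07 0.2;0 0 0 0 0 0.08 0.2;0 0 0 0 0 0.08 0.2;0 0 0 0 0 0.08 0.2;0 0 0 0 0 0.05 0.2")

```text
time_s: 14.7
tool_pos: [424.3, -119.9, 241.1]
tcp_rot: [-0.577, -0.409, 0.58, -0.405]
contact_force: [0.9, -0.1, -0.2]
grip_width: 0.598
```

Run:
```python
from h import *
need(None,-109)
t=manip.camera("top"); np.savez("top4.npz",**t); s=load("side",3)
cv2.imwrite("pics/n5.png",crop(t,200,180,100,75,7))
k=blob(s,212,160,40,20,lambda I:I.mean(2)<62); r=cv2.boxPoints(cv2.minAreaRect(k.astype(np.float32))); print("side bar px",r.round(1).tolist())
for a in(0,-2,-4,-6,2): 
    w=np.radians(-16.1+a); d=np.array([np.cos(w),np.sin(w),0]); p=np.array([502.4,85.3,99.]); e=proj(s,[p-32*d,p+32*d]); print(a,"side pred slope",round(np.degrees(np.arctan2(*(e[1]-e[0])[::-1])),2))
k=blob(t,225,195,40,50,lambda I:(I.mean(2)<100)&(I[:,:,2]-I[:,:,0]>4)&(I.mean(2)>60)); X=cast(t,k,99)[:,:2].astype(np.float32); print("top bar",cv2.minAreaRect(X))
```

```text
t 14.7 pos [ 424.34 -119.91  241.13] yawz -109.78 xaxis [-0.0078  0.0015 -1.    ] F [ 0.92 -0.15 -0.18] M [ 0.022 -0.005  0.   ] g 0.5976 j [-0.448  0.207  1.758 -0.002  1.184  1.469]
turn units [-0.0087  0.0007  0.005 ] deg [-0.78  0.06  0.45]
side bar px [[217.39999389648438, 171.89999389648438], [218.5, 166.8000030517578], [244.89999389648438, 172.6999969482422], [243.8000030517578, 177.8000030517578]]
0 side pred slope 14.48
-2 side pred slope 15.76
-4 side pred slope 17.09
-6 side pred slope 18.46
2 side pred slope 13.24
top bar ((503.43695068359375, 75.43467712402344), (31.586692810058594, 71.90936279296875), 73.08443450927734)
```

View pics/n5.png

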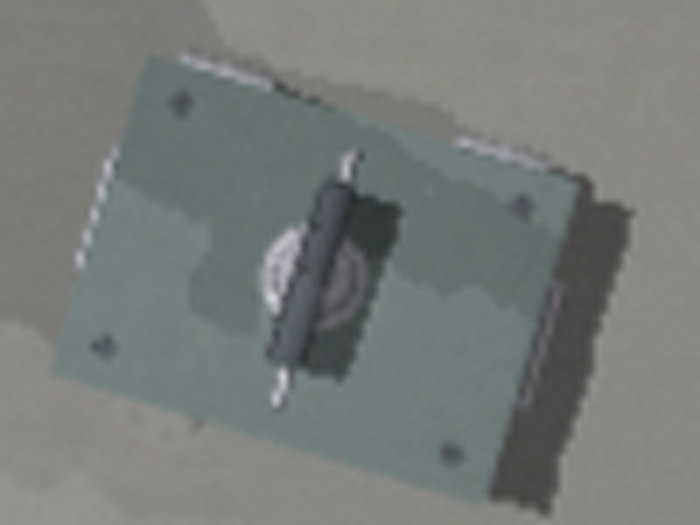

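Run:
```python
from h import *
t=load("top",4); s=load("side",3)
C=t["color"].astype(int)
for u,v in((244,218),(245,213),(253,213),(230,215),(243,225)): print((u,v),C[v,u].tolist())
k=blob(t,225,195,40,50,lambda I:(I.mean(2)<100)&(2*I[:,:,2]-I[:,:,0]-I[:,:,1]>5)&(I.mean(2)>55))
for z in (96,99):
  X=cast(t,k,z)[:,:2].astype(np.float32); print("top bar",cv2.minAreaRect(X),cast(t,cen(k),z))
M=cv2.moments(X.reshape(-1,1,2)); print("PCA yaw",np.degrees(.5*np.arctan2(2*M["mu11"],M["mu20"]-M["mu02"])))
for nm,w in(("ribA",(246,199,9,8)),("ribB",(236,231,9,10))):
    q=blob(t,*w,lambda I:I.mean(2)>140); print(nm,cast(t,cen(q),62.3).round(1))
for th in(50,62,75):
  k=blob(s,212,158,40,24,lambda I:I.mean(2)<th); M=cv2.moments(k.astype(np.float32).reshape(-1,1,2)); print("side px angle",np.degrees(.5*np.arctan2(2*M["mu11"],M["mu20"]-M["mu02"])))
def hull(a,z0=80,z1=98,c=(502.2,85.3)):
    w=np.radians(-16.1+a);d=np.array([np.cos(w),np.sin(w)]);n=np.array([-d[1],d[0]])
    return [[*(np.array(c)+i*32*d+j*6*n),z] for i in(-1,1) for j in(-1,1) for z in(z0,z1)]
for a in(-3,0,2,4):
  for nm,c in(("top",t),("side",s)):
    h=cv2.convexHull(proj(c,hull(a)).astype(np.float32)); M=cv2.moments(h); print(a,nm,"pred px angle",round(np.degrees(.5*np.arctan2(2*M["mu11"],M["mu20"]-M["mu02"])),2))
k=blob(t,225,195,40,50,lambda I:(I.mean(2)<100)&(2*I[:,:,2]-I[:,:,0]-I[:,:,1]>5)); M=cv2.moments(k.astype(np.float32).reshape(-1,1,2)); print("top px angle",np.degrees(.5*np.arctan2(2*M["mu11"],M["mu20"]-M["mu02"])))
```

```text
(244, 218) [81, 85, 91]
(245, 213) [85, 90, 95]
(253, 213) [52, 59, 57]
(230, 215) [105, 117, 115]
(243, 225) [80, 86, 91]
top bar ((503.72137451171875, 75.523193359375), (31.52915382385254, 71.63023376464844), 73.08443450927734) [[498.46681052  78.77029684  96.        ]]
top bar ((503.7215881347656, 75.438720703125), (31.413352966308594, 71.36717224121094), 73.08443450927734) [[498.48629455  78.67388978  99.        ]]
PCA yaw -11.387422671494448
ribA [[540.7  74.3  62.3]]
ribB [[464.9  96.   62.3]]
side px angle -77.93842947598218
side px angle 15.124685953221155
side px angle 15.38810685068296
-3 top pred px angle -70.14
-3 side pred px angle 17.5
0 top pred px angle -73.13
0 side pred px angle 15.42
2 top pred px angle -75.12
2 side pred px angle 14.09
4 top pred px angle -77.11
4 side pred px angle 12.8
top px angle -76.33585617600927
```

Run:
```python
from h import *
t=load("top",4)
for th in(9,11,13):
  k=blob(t,225,195,40,50,lambda I:(I.mean(2)<97)&(2*I[:,:,2]-I[:,:,0]-I[:,:,1]>th)&(I.mean(2)>70))
  X=cast(t,k,98)[:,:2].astype(np.float32); M=cv2.moments(X.reshape(-1,1,2))
  print(th,cv2.minAreaRect(X),cast(t,cen(k),98).round(1),"PCA",np.degrees(.5*np.arctan2(2*M["mu11"],M["mu20"]-M["mu02"])))
u,v=244,219
kk,d=K(t)
z=np.median(t["depth"][215:223,243:246]);p=cv2.undistortPoints(np.array([[[u,v]]],float),kk,d)[0,0];print("bar top z (expect 99)",(t["R"].T@(np.r_[p,1]*z-t["t"])).round(1))
```

```text
9 ((504.0043029785156, 84.77381134033203), (12.114556312561035, 64.47818756103516), 73.63472747802734) [[502.2  85.9  98. ]] PCA -15.508534389707405
11 ((503.99664306640625, 85.52164459228516), (10.56901741027832, 63.49619674682617), 74.35797119140625) [[501.6  86.   98. ]] PCA -15.797719521338427
13 ((488.6601257324219, 89.58079528808594), (9.7495756149292, 30.025575637817383), 71.81281280517578) [[487.3  90.   98. ]] PCA -19.440657019265135
bar top z (expect 99) [502.8  84.3  99.4]
```

```bash
python3 -c "
from bench import manip
print(manip.job_done())"
```

```text
the job is handed in; nothing more can be done
None
```

The key is fully home in the lock, with its bar in line with the ribs. I handed the job in at about 14.8 s, with the arm clear and touching nothing.

- **Finding the slot:** I put the key in at about 1.35 rad. It met no resistance until the shoulder reached home height (TCP 101.0 mm; the bare face would have stopped it at about 108 mm). The bit went straight into the slot, so I never did the back-and-forth search and never felt a separate drop. The largest push I read was about 12 N.
- **Turning to the stop:** I turned it clockwise against about 0.06 N m, which matches the driver's friction. At the stop the moment rose to 0.3 N m, and I backed off and released.
- **Final checks:**
  - **Bar angle:** about −15.6° against the box's −16.1° (top view), so about 0.5° from the rib line. The side view gives 0 to 0.5°.
  - **Bar height:** bar top at 99.4 mm, where 99 mm means fully home.
- **Disagreements:**
  - **Jaw angle:** the gripper had turned about 4–5° past the rib angle when the moment rose, so the bar twisted slightly in the jaws.
  - **Bar angle readings:** rougher readings in both views gave 2–5°, but those included parts of the disc or shadow, or were set against a cruder prediction.

I saw no contact with the things round about. I did not check the dish and specimens again at the end.

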